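# Set out the acorn ring boxes by size

## Task

Set the four turned acorn ring boxes out on the display board for the shop, one upright in the middle of each round cork pad, in order of size: the largest on the pad next to the ring cone, then each smaller than the last, down to the smallest at the other end. One box is still in its light drying stand: draw it straight up out of it, and leave the stand standing where it is. Do not let any of the boxes or the stand tip over on the way.

Things in the scene. Friction and masses are not known exactly. Their poses are not given: they have to be found in the camera images.
- acorn_1: The smallest acorn ring box: turned wood, pale round body, overhanging dark cap with a short stem (one piece), about 20 g. Cap 30 mm across, 42 mm tall over the stem; the cap's upright side, the place to grip, runs from 21 to 30 mm above the underside. Body 24 mm across. Origin: centre of the underside; z along its axis, up. Starts on the bench.
- acorn_2: The second smallest acorn ring box: turned wood, pale round body, overhanging dark cap with a short stem (one piece), about 35 g. Cap 39 mm across, 53 mm tall over the stem; the cap's upright side, the place to grip, runs from 26 to 38 mm above the underside. Body 31 mm across. Origin: centre of the underside; z along its axis, up. Starts on the bench.
- acorn_3: The second largest acorn ring box: turned wood, pale round body, overhanging dark cap with a short stem (one piece), about 60 g. Cap 48 mm across, 64 mm tall over the stem; the cap's upright side, the place to grip, runs from 31 to 46 mm above the underside. Body 38 mm across. Origin: centre of the underside; z along its axis, up. Starts in the drying stand, 30 mm up.
- acorn_4: The largest acorn ring box: turned wood, pale round body, overhanging dark cap with a short stem (one piece), about 90 g. Cap 57 mm across, 75 mm tall over the stem; the cap's upright side, the place to grip, runs from 37 to 54 mm above the underside. Body 46 mm across. Origin: centre of the underside; z along its axis, up. Starts on the bench.
- stand: Light free-standing plywood drying stand (30 g): round foot 52 mm across, thin stem and a round cup 48 mm across, in which the second largest acorn box stands loosely (about 2 mm play). Cup floor 30 mm and cup rim 42 mm above the bench, so the socket is 12 mm deep. Not fixed to the bench. Origin: centre of the foot's underside; z up.
- pad_1: Round cork pad 1 of four alike, 66 mm across, 3 mm thick, fixed in a straight row, 85 mm apart, on a fixed display board (90 x 460 mm, 15 mm thick); counted from the row's left (+y) end. Origin: centre of the underside; pad top 3 mm above it, 18 mm above the bench. y runs along the row towards pad 1, x across the board, z up.
- pad_2: Round cork pad 2 of four alike, 66 mm across, 3 mm thick, fixed in a straight row, 85 mm apart, on a fixed display board (90 x 460 mm, 15 mm thick); counted from the row's left (+y) end. Origin: centre of the underside; pad top 3 mm above it, 18 mm above the bench. y runs along the row towards pad 1, x across the board, z up.
- pad_3: Round cork pad 3 of four alike, 66 mm across, 3 mm thick, fixed in a straight row, 85 mm apart, on a fixed display board (90 x 460 mm, 15 mm thick); counted from the row's left (+y) end. Origin: centre of the underside; pad top 3 mm above it, 18 mm above the bench. y runs along the row towards pad 1, x across the board, z up.
- pad_4: Round cork pad 4 of four alike, 66 mm across, 3 mm thick, fixed in a straight row, 85 mm apart, on a fixed display board (90 x 460 mm, 15 mm thick); counted from the row's left (+y) end. Origin: centre of the underside; pad top 3 mm above it, 18 mm above the bench. y runs along the row towards pad 1, x across the board, z up.
- ring_cone: Slim pale wooden ring cone with a brass ring on it, 62 mm tall, foot 40 mm across, fixed on the display board 75 mm beyond the last pad at one end of the row (beyond pad 1 or pad 4; it changes). A low white ring dish, 48 mm across and 20 mm high, is fixed at the other end. Origin: centre of the underside.
Not all that is in view belongs to the job. What is shaped like the stand but green or purple is not meant.

How it is judged:
By the outcome, as a careful person would: the job done as asked, in the order asked, and still so for the second after the job is handed in, with the robot touching nothing.
It also fails if it takes over 114 s, if anything falls off the work surface, if the arm or the gripper's body presses on something with over 40 N, if the wrist force passes 120 N, or if a joint passes its speed limit or range.

## Robot

A 6-joint arm with a two-finger parallel gripper is mounted at the origin on the work surface. World frame = base frame: x ahead of the robot, y to its left, z up, the work surface at z = 0. Lengths are in m, angles in degrees, forces in N, time in s.
With the tool pointing down it reaches from about 0.3 to 0.75 m from the base axis. Payload 8.5 kg.
Tool frame: the origin (TCP) lies midway between the tips of the shut fingers; the grasp point (between the pads) lies 19 mm behind it; z points along the fingers, y is the line along which they close (so a half turn about z gives the same grasp; the last joint's range is limited). The gripper opens to 85 mm and grips with 20 to 120 N. Pads are 22 mm wide; open, the fingers measure 114 mm over their backs; the gripper's body (76 mm by 85 mm) begins 54 mm behind the grasp point. The pads swing forward as they close: fully open they stand 13 mm farther back than shut.
Start: joints at [57.852, 21.807, 74.336, -0, 83.858, -12.336], TCP at [0.186, 0.517, 0.203] pointing down, gripper open.
Joint ranges: [-178.18, 178.18], [-50.72, 133.34], [12.68, 142.11], [-81.47, 261.47], [9.98, 163.14], [-165.26, 165.26]. Speed limits (degrees/s): [136.94, 136.94, 180, 180, 180, 180].

## Interface

Orientations are given as a 3x3 rotation matrix whose columns are the frame's x, y, z axes.
In Python, from rig import monitor, optics, close_job, models gives the robot as it stands.
- The arm moves only by the tool step_arm, never from a script. Its arguments are lists of equal length, an entry for each row: "fingers": the closure, from -1 (fully open) to 1 (shut); "travel": the shift along the tool's x, y, z scaled (see below), a list of three; "twist": the turn about the tool's z scaled (see below). In form: {"fingers": [fingers, ...], "travel": [[tx, ty, tz], ...], "twist": [twist, ...]}. A call has 1 to 10 rows; each row shifts and turns the commanded pose from where the row before left it, along the tool's axes as they then stand; what a row does not reach is not made up. The controller multiplies each number of a shift by 100 mm and each number of a turn by pi rad. A row lasts 1/8 s, in which the tool goes at most 62.5 mm and 10.7 degrees, less where a joint would pass 70% of its speed; a pose out of reach is approached as far as the arm can. A call with a number of a shift or a turn outside -1 to 1 is refused whole. A call with a gripper value outside its range is refused whole. The fingers move at their own pace and stop on an object; "force" is the grip in N (left out, the last holds). Time passes only in rows, so rows that do not move let the fingers close. It gives the time, the measured TCP pose, the force, the opening and the grip force at its end, in the units of the state.
- monitor.observe(): the state, without advancing time (a new reading comes with each control period).
- optics.get_image(name): name is "side" or "top" or "wrist"; returns (picture, depth): 420x560x3 uint8, blue, green, red; 420x560 float32, m along the optical axis (not along the pixel's ray), 0 where there is no reading.
- optics.get_calibration(name): a dict with "vertical_fov" (degrees; the focal length in pixels is half the picture's height over the tangent of half this angle, whatever the lens; pixels are square), "cx", "cy" (the principal point, pixels), "world_from_camera" (4x4, takes a point from camera to world coordinates). Camera axes: x right, y up, looking along -z (the intrinsics and any distortion apply to the point x, -y, -z); pixel columns grow to the right and rows downward; lengths in m; the calibration is good to about 2 mm. A picture is of the moment at which its call begins: read the wrist's pose just before it. get_calibration takes no time and is no camera call; for the wrist camera it gives the pose at the moment of the call.
- close_job(): hands the job in; it is judged then, once.
Trained networks look in the newest picture that a camera, given by its name, has taken for a name from the list of things; names that differ only in an ending like _2 or _b are one class to them, and where a whole thing is asked for, a point or a joint stands for the part that bears it (a point fixed in the world has none). Each returns a list of dicts, best first, with "confidence" (0 to 1); they miss things now and then, are a little off and sometimes report something else, mostly with a low value. They report only what shows in the picture. A call takes as long as a camera call. They do not tell look-alikes from the thing itself.
- models.trace(camera, query): "mask" (420x560 bool, what is visible of it) and "point" ([column, row] in pixels, amid what is visible of it).
- models.landmark_of(camera, query): "point" ([column, row] in pixels: a listed point, or the origin of a listed thing).
The state is a dict: "time_s": time; "q": joint angles; "qvel": joint speeds; "joint_efforts": joint torques, N m; "position": TCP position; "tool_rot": TCP orientation; "ft_force": force on the tool from outside, world axes, zero at the start; "wrist_torque": the same for the moment, N m; "grip_width": finger opening in m; "gripper_force": force on a finger pad.
Only numpy, scipy, OpenCV 4.12 (cv2) and the standard library are available. Lean on these libraries where they do the work, as an engineer would, in place of code of your own. Each camera call takes 0.05 s, during which the arm holds its last target. There are 200 camera calls.

## Working session

There is one attempt and no reset: what is moved stays moved. The work goes in short steps, Python scripts to look and compute and a tool call to move; the robot and the scene stay as the last step left them, time stands still between calls to the robot, and variables do not carry over. Pictures are saved under pics/ and viewed, at most 14 in all, crops included, and the job is handed in when it is done.

Besides the shell and the picture viewer there is one more tool, called after "Emit:" by a JSON object that holds its "op" and its "data". step_arm: Moves the arm, as the interface text tells. Its arguments: {"type":"object","properties":{"fingers":{"type":"array","items":{"type":"number"}},"travel":{"type":"array","items":{"type":"array","items":{"type":"number"}}},"twist":{"type":"array","items":{"type":"number"}},"force":{"type":"number"}},"required":["fingers","travel","twist"]}

```bash
ls; mkdir -p pics; cat > h.py <<'E'
import numpy as np, cv2
from rig import monitor, optics, close_job, models
def cal(n):
    c=optics.get_calibration(n); f=210/np.tan(np.radians(c["vertical_fov"])/2)
    return f,c["cx"],c["cy"],np.array(c["world_from_camera"]),c
def cloud(n,depth):
    f,cx,cy,T,_=cal(n)
    v,u=np.mgrid[0:420,0:560]
    P=np.stack([(u-cx)/f*depth,-(v-cy)/f*depth,-depth,np.ones_like(depth)],-1)@T.T
    P=P[...,:3]; P[depth==0]=np.nan
    return P
E
python3 - <<'E'
from h import *
for n in("top","side"):
    im,d=optics.get_image(n); cv2.imwrite(f"pics/{n}0.png",im); np.save(n+"0.npy",d)
    c=cal(n); print(n,c[4].keys(),c[:3],c[3].round(3).tolist(),{k:v for k,v in c[4].items() if k not in("world_from_camera",)})
    P=cloud(n,d); print((d==0).mean())
    for q in("acorn_1","stand","pad_1","ring_cone"):
        for r in models.trace(n,q):
            m=r["mask"]; p=P[m]; print(q,round(r["confidence"],2),np.round(r["point"]),np.nanmedian(p,0).round(3),np.nanmin(p,0).round(3),np.nanmax(p,0).round(3))
print(monitor.observe())
E
```

```text
pics
top dict_keys(['vertical_fov', 'cx', 'cy', 'world_from_camera']) (np.float64(383.462943397898), 277.83709174890424, 208.16362555235193) [[-0.164, 0.957, -0.239, 0.343], [-0.987, -0.159, 0.038, 0.018], [-0.002, 0.242, 0.97, 0.805], [0.0, 0.0, 0.0, 1.0]] {'vertical_fov': 57.41383343466877, 'cx': 277.83709174890424, 'cy': 208.16362555235193}
0.003941326530612245
acorn_1 0.65 [416. 238.] [ 0.429 -0.282  0.035] [ 0.416 -0.302  0.004] [ 0.445 -0.272  0.045]
acorn_1 0.59 [329. 251.] [ 0.425 -0.097  0.085] [ 0.404 -0.132 -0.   ] [ 0.45  -0.075  0.095]
acorn_1 0.58 [241. 268.] [0.423 0.083 0.045] [ 0.406  0.066 -0.001] [0.449 0.102 0.054]
acorn_1 0.58 [126. 266.] [0.456 0.293 0.063] [ 0.431  0.271 -0.004] [0.493 0.348 0.076]
stand 0.73 [374. 208.] [ 0.498 -0.21   0.03 ] [ 0.474 -0.249 -0.002] [ 0.533 -0.185  0.044]
stand 0.67 [381. 285.] [ 0.342 -0.188  0.031] [ 0.317 -0.221 -0.002] [ 0.369 -0.165  0.046]
pad_1 0.91 [224. 181.] [0.614 0.088 0.018] [0.582 0.054 0.013] [0.648 0.122 0.022]
pad_1 0.86 [302. 164.] [ 0.628 -0.082  0.018] [ 0.595 -0.115  0.012] [ 0.664 -0.05   0.022]
pad_1 0.79
[... 1942 characters left out ...]
8593530e+01, -1.23368145e+01]), 'qvel': array([ 0.03455972,  0.11884146, -0.05195547,  0.03098049,  0.0409031 ,
       -0.04503624]), 'joint_efforts': array([-2.17202636e-03, -4.48037910e+01, -2.31336683e+01, -2.38749481e-04,
        7.86256951e-04, -2.80351026e-05]), 'position': array([0.18638552, 0.51741352, 0.20338916]), 'tool_rot': array([[-9.40818849e-01,  3.38909853e-01, -6.96819073e-05],
       [ 3.38909859e-01,  9.40818846e-01, -8.36146765e-05],
       [ 3.72202138e-05, -1.02282149e-04, -9.99999994e-01]]), 'ft_force': array([ 0.2085791 ,  0.45970186, -0.09708615]), 'wrist_torque': array([ 0.00072742, -0.0746072 , -0.03704914]), 'gripper_force': 0.0, 'grip_width': 0.08510093629514642}
```

View images.

View pics/top0.png

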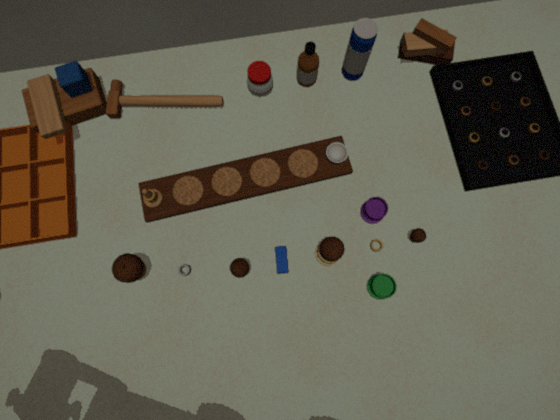

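View pics/side0.png

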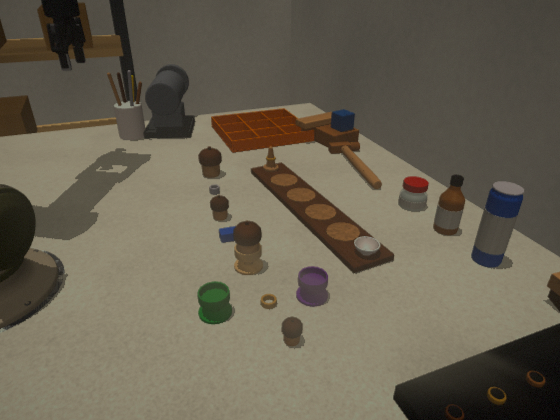

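```bash
python3 - <<'E'
from h import *
from scipy.optimize import least_squares
C={"a1":(.430,-.286,.021,.030,.015),"a2":(.423,.082,.026,.038,.0195),"a3":(.425,-.098,.061,.076,.024),"a4":(.456,.295,.037,.054,.0285)}
P={n:cloud(n,np.load(n+"0.npy")).reshape(-1,3) for n in("top","side")}
for k,(x,y,z0,z1,r) in C.items():
  for n in P:
    p=P[n]; m=(np.hypot(p[:,0]-x,p[:,1]-y)<r+.012)&(p[:,2]>z0+.002)&(p[:,2]<z1-.002); q=p[m]
    s=least_squares(lambda c:np.hypot(q[:,0]-c[0],q[:,1]-c[1])-r,[x,y],loss="soft_l1",f_scale=.001).x
    t=p[(np.hypot(p[:,0]-s[0],p[:,1]-s[1])<r)]
    top=t[t[:,2]>np.nanmax(t[:,2])-.004]
    print(k,n,len(q),s.round(4),"stem",top.mean(0).round(4),len(top))
for n in P:
  p=P[n]
  for x,y in((.607,.172),(.614,.087),(.621,.003),(.628,-.083)):
    m=(np.hypot(p[:,0]-x,p[:,1]-y)<.040)&(p[:,2]>.0168)&(p[:,2]<.021); q=p[m]
    print(n,((q.max(0)+q.min(0))/2).round(4),(q.max(0)-q.min(0)).round(3), np.median(q,0).round(4))
E
```

```text
a1 top 15 [ 0.4307 -0.2871] stem [ 0.4295 -0.285   0.0421] 8
a1 side 48 [ 0.4301 -0.2859] stem [ 0.4292 -0.2879  0.0422] 14
a2 top 7 [0.4252 0.0845] stem [0.4242 0.0844 0.0525] 10
a2 side 64 [0.4246 0.0856] stem [0.4224 0.0841 0.0527] 5
a3 top 19 [ 0.4277 -0.0988] stem [ 0.4279 -0.0988  0.0931] 11
a3 side 148 [ 0.4272 -0.0977] stem [ 0.4268 -0.0992  0.0944] 14
a4 top 66 [0.459  0.3004] stem [0.4588 0.2996 0.0744] 16
a4 side 103 [0.4592 0.3007] stem [0.4595 0.2995 0.0759] 6
top [0.6069 0.1718 0.0189] [0.077 0.077 0.004] [0.6069 0.1722 0.0183]
top [0.615  0.0875 0.0189] [0.076 0.078 0.004] [0.6141 0.0879 0.0183]
top [0.6213 0.0037 0.0189] [0.077 0.078 0.004] [0.6205 0.0028 0.0185]
top [ 0.6281 -0.0832  0.0189] [0.079 0.078 0.004] [ 0.6281 -0.0819  0.0184]
side [0.6075 0.1718 0.0189] [0.077 0.076 0.004] [0.6061 0.1687 0.019 ]
side [0.6145 0.0881 0.0189] [0.076 0.075 0.004] [0.6124 0.083  0.0191]
side [0.6208 0.0018 0.0189] [0.079 0.076 0.004] [ 6.195e-01 -3.000e-04  1.920e-02]
side [ 0.6273 -0.0835  0.0189] [0.078 0.076 0.004] [ 0.6265 -0.0852  0.0193]
```

The images show the ring cone at top-view pixel (152,196), beside the pad at (188,190). That makes pad_1 the largest box's place, then in order a3→pad_2, a2→pad_3, a1→pad_4. The dish is at (337,152). The acorns are at (128,267) largest, (330,250) in the stand, (240,267) second smallest and (418,235) smallest. I will turn the tool so that the fingers close across the board.

Emit:
{"op": "step_arm", "data": {"fingers": [-1, -1, -1, -1, -1, -1, -1, -1], "travel": [[0, 0, 0], [0, 0, 0], [0, 0, 0], [0, 0, 0], [0, 0, 0], [0, 0, 0], [0, 0, 0], [0, 0, 0]], "twist": [0.052, 0.052, 0.052, 0.052, 0.052, 0.052, 0.052, 0], "force": 25}}

```text
time_s: 1.5
position: [0.1864, 0.5174, 0.2034]
tool_rot: [[-0.083, 0.997, -0.0], [0.997, 0.083, -0.0], [-0.0, -0.0, -1.0]]
ft_force: [0.7, -0.1, -0.0]
grip_width: 0.0851
gripper_force: 0.0
```

Emit:
{"op": "step_arm", "data": {"fingers": [-1, -1, -1, -1, -1, -1, -1, -1, -1], "travel": [[-0.3, 0.32, 0.09], [-0.3, 0.32, 0.09], [-0.3, 0.32, 0.09], [-0.3, 0.32, 0.09], [-0.3, 0.32, 0.09], [-0.3, 0.32, 0.09], [-0.3, 0.32, 0.09], [-0.29, 0.3, 0.09], [0, 0, 0]], "twist": [0, 0, 0, 0, 0, 0, 0, 0, 0]}}

```text
time_s: 2.62
position: [0.4606, 0.2982, 0.1306]
tool_rot: [[-0.081, 0.997, -0.001], [0.997, 0.081, -0.001], [-0.001, -0.001, -1.0]]
ft_force: [0.0, 0.2, -0.2]
grip_width: 0.0853
gripper_force: 0.0
```

```bash
cat >> h.py <<'E'
def tool(dw): return (monitor.observe()["tool_rot"].T@np.array(dw)*10).round(3)
def fit(n,x,y,z0,z1,r,it=2):
    im,d=optics.get_image(n); p=cloud(n,d).reshape(-1,3); s=np.array([x,y])
    from scipy.optimize import least_squares
    for _ in range(it):
        h=np.hypot(p[:,0]-s[0],p[:,1]-s[1]); q=p[(h<r+.008)&(p[:,2]>z0)&(p[:,2]<z1)]
        s=least_squares(lambda c:np.hypot(q[:,0]-c[0],q[:,1]-c[1])-r,s,loss="soft_l1",f_scale=.001).x
    t=p[np.hypot(p[:,0]-s[0],p[:,1]-s[1])<r]; zt=np.nanmax(t[:,2]); t=t[t[:,2]>zt-.004]
    print(n,len(q),s.round(4),"stem",t.mean(0).round(4),len(t),round(zt,4)); return im
E
python3 - <<'E'
from h import *
s=monitor.observe(); print(s["position"].round(4),s["tool_rot"].round(3).tolist(),s["q"].round(1),s["time_s"])
im=fit("wrist",.459,.300,.039,.052,.0285); cv2.imwrite("pics/w1.png",im)
print(tool(np.array([.459,.300,.021])-s["position"]))
E
```

```text
[0.4606 0.2982 0.1306] [[-0.081, 0.997, -0.001], [0.997, 0.081, -0.001], [-0.001, -0.001, -1.0]] [20.6 25.3 81.4 -0.  73.3 15.9] 2.625
wrist 138 [0.4579 0.3015] stem [0.4561 0.3186 0.257 ] 2058 0.2594
[ 0.02  -0.013  1.096]
```

View pics/w1.png

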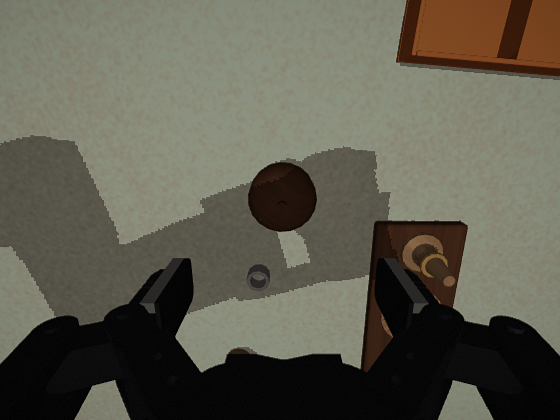

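The wrist picture shows the largest cap at (283,197), the cone at (425,250) and open bench around it. Its fit agrees with the other cameras to about 1 mm, so I will descend and grip.

Emit:
{"op": "step_arm", "data": {"fingers": [-1, -1, -1, -1, -1, -1, 1, 1, 1, 1], "travel": [[0.024, -0.013, 0.2], [0, 0, 0.25], [0, 0, 0.25], [0, 0, 0.25], [0, 0, 0.146], [0, 0, 0], [0, 0, 0], [0, 0, 0], [0, 0, 0], [0, 0, 0]], "twist": [0, 0, 0, 0, 0, 0, 0, 0, 0, 0], "force": 25}}

```text
time_s: 3.92
position: [0.4584, 0.3025, 0.0232]
tool_rot: [[-0.081, 0.997, 0.003], [0.997, 0.081, 0.001], [0.001, 0.003, -1.0]]
ft_force: [-0.3, -0.7, 6.3]
grip_width: 0.0528
gripper_force: 22.4
```

Emit:
{"op": "step_arm", "data": {"fingers": [1, 1], "travel": [[0, 0, 0], [0, 0, 0]], "twist": [0, 0]}}

```text
time_s: 4.18
position: [0.4584, 0.3025, 0.0232]
tool_rot: [[-0.082, 0.997, 0.003], [0.997, 0.082, 0.001], [0.001, 0.003, -1.0]]
ft_force: [-0.0, 0.1, 6.0]
grip_width: 0.0528
gripper_force: 22.4
```

```bash
python3 - <<'E'
from h import *
im,d=optics.get_image("side"); cv2.imwrite("pics/s1.png",cv2.resize(im[60:240,90:330],None,fx=3,fy=3,interpolation=cv2.INTER_CUBIC))
E
```

```text
(no output)
```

View pics/s1.png

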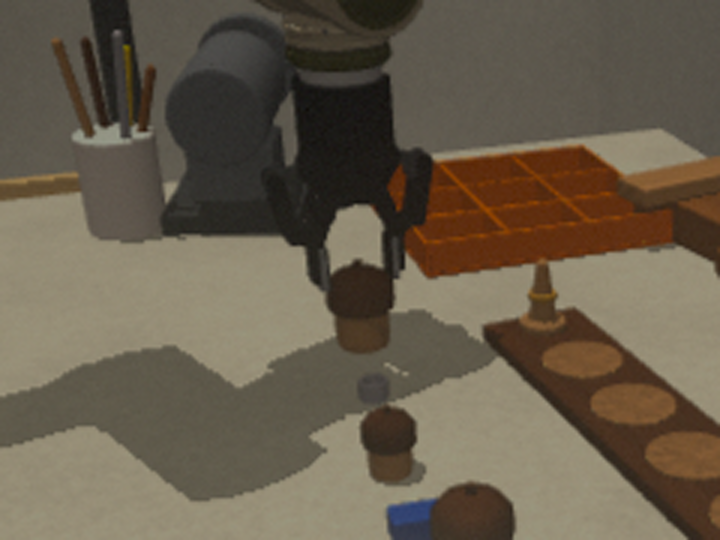

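The side crop shows the fingertips only at the cap's shoulder, around crop (395,283). The pads sit higher than I assumed. I will measure the fingertips with the wrist depth.

```bash
python3 - <<'E'
from h import *
s=monitor.observe(); im,d=optics.get_image("wrist"); P=cloud("wrist",d)
L=(P-s["position"])@s["tool_rot"]   # tool coords
v=np.abs(L[...,0])<.02
for sg in(-1,1):
    m=v&(sg*L[...,1]>.022)&(sg*L[...,1]<.06)&(P[...,2]>.012)&(P[...,2]<.12)
    q=L[m]; zs=np.percentile(q[:,2],[100,99,97,90]) ; print(sg,m.sum(),zs.round(4))
    for a in np.arange(-.07,.03,.006):
        k=q[(q[:,2]>=a)&(q[:,2]<a+.006)]
        if len(k): print(round(a,3),len(k),k.min(0).round(3)[:2],k.max(0).round(3)[:2])
cv2.imwrite("pics/w2.png",im)
E
```

```text
-1 9050 [-0.0141 -0.0327 -0.0355 -0.0477]
-0.07 516 [-0.011 -0.033] [ 0.012 -0.026]
-0.064 374 [-0.012 -0.04 ] [ 0.012 -0.026]
-0.058 340 [-0.011 -0.04 ] [ 0.012 -0.026]
-0.052 303 [-0.011 -0.04 ] [ 0.012 -0.026]
-0.046 258 [-0.011 -0.04 ] [ 0.012 -0.022]
-0.04 406 [-0.015 -0.038] [ 0.013 -0.022]
-0.034 132 [-0.017 -0.027] [ 0.015 -0.022]
-0.028 12 [ 0.012 -0.025] [ 0.015 -0.022]
-0.022 14 [ 0.012 -0.025] [ 0.016 -0.022]
-0.016 5 [ 0.012 -0.025] [ 0.015 -0.022]
1 8972 [-0.014  -0.0325 -0.0355 -0.0472]
-0.07 509 [-0.011  0.026] [0.012 0.033]
-0.064 374 [-0.012  0.026] [0.012 0.04 ]
-0.058 346 [-0.011  0.026] [0.012 0.04 ]
-0.052 303 [-0.012  0.026] [0.012 0.04 ]
-0.046 267 [-0.011  0.022] [0.012 0.04 ]
-0.04 393 [-0.015  0.022] [0.012 0.038]
-0.034 145 [-0.019  0.022] [0.016 0.027]
-0.028 14 [0.008 0.022] [0.016 0.027]
-0.022 11 [0.008 0.022] [0.016 0.027]
-0.016 3 [0.008 0.023] [0.016 0.027]
```

View pics/w2.png

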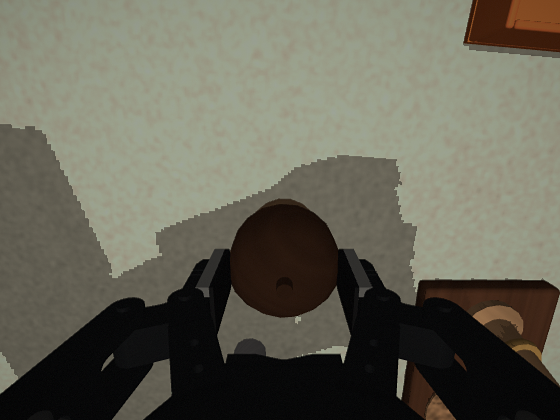

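The wrist picture shows the tips at (222,260) and (350,260), only touching the dome's shoulder. I will check the tip height with the side camera, independently of the wrist pose.

```bash
python3 - <<'E'
from h import *
s=monitor.observe()
for n in("side","top"):
    im,d=optics.get_image(n); P=cloud(n,d); L=(P-s["position"])@s["tool_rot"]
    for sg in(-1,1):
        m=(np.abs(L[...,0])<.018)&(sg*L[...,1]>.030)&(sg*L[...,1]<.05)&(P[...,2]>.008)&(P[...,2]<.12)
        q=P[m]; print(n,sg,m.sum(),np.sort(q[:,2])[:12].round(4) if len(q) else "")
    fit_=P[(np.hypot(L[...,0],L[...,1])<.03)&(P[...,2]<.085)]
    print("cap", len(fit_))
E
```

```text
side -1 147 [0.0568 0.058  0.0595 0.0619 0.0627 0.0645 0.065  0.0655 0.0663 0.0667
 0.0668 0.0672]
side 1 106 [0.0593 0.0624 0.0638 0.0659 0.0662 0.0664 0.0667 0.0679 0.0685 0.0702
 0.0714 0.0715]
cap 571
top -1 110 [0.0568 0.0607 0.0628 0.0636 0.0649 0.0651 0.0661 0.0666 0.0666 0.0669
 0.0694 0.0695]
top 1 85 [0.0629 0.0656 0.066  0.0679 0.0683 0.0707 0.0707 0.0739 0.0742 0.0758
 0.0764 0.082 ]
cap 704
```

Both cameras put the tips about 35 mm behind the TCP at this opening. I will open, go about 24 mm lower while watching the force, and regrip.

Emit:
{"op": "step_arm", "data": {"fingers": [-1, -1, -1, -1, -1], "travel": [[0, 0, 0], [0, 0, 0], [0, 0, 0.08], [0, 0, 0.08], [0, 0, 0.05]], "twist": [0, 0, 0, 0, 0]}}

```text
time_s: 5.0
position: [0.4572, 0.302, -0.0001]
tool_rot: [[-0.081, 0.997, -0.001], [0.997, 0.081, -0.0], [-0.0, -0.001, -1.0]]
ft_force: [0.6, -0.0, 0.8]
grip_width: 0.0854
gripper_force: 0.0
```

```bash
python3 - <<'E'
from h import *
s=monitor.observe(); print(s["position"].round(4),s["ft_force"].round(1))
im,d=optics.get_image("wrist"); P=cloud("wrist",d); L=(P-s["position"])@s["tool_rot"]
for sg in(-1,1):
    m=(np.abs(L[...,0])<.016)&(sg*L[...,1]>.040)&(sg*L[...,1]<.06)&(P[...,2]>.01)&(P[...,2]<.12)
    print("tips",np.sort(P[m][:,2])[[5,20,60]].round(4))
fit("wrist",.459,.301,.039,.052,.0285)
fit("side",.459,.301,.039,.052,.0285)
E
```

```text
[ 4.572e-01  3.020e-01 -1.000e-04] [ 0.6 -0.   0.8]
tips [0.041  0.0417 0.0433]
tips [0.0409 0.0417 0.0431]
wrist 1084 [0.4586 0.3005] stem [0.4578 0.3218 0.1261] 1475 0.1285
side 109 [0.4584 0.3009] stem [0.4343 0.2929 0.2526] 6 0.2545
```

Emit:
{"op": "step_arm", "data": {"fingers": [-1, 1, 1, 1, 1, 1], "travel": [[-0.01, 0.01, 0.03], [0, 0, 0], [0, 0, 0], [0, 0, 0], [0, 0, 0], [0, 0, 0]], "twist": [0, 0, 0, 0, 0, 0], "force": 25}}

```text
time_s: 5.9
position: [0.4587, 0.3013, -0.0019]
tool_rot: [[-0.081, 0.997, 0.0], [0.997, 0.081, 0.0], [0.0, 0.0, -1.0]]
ft_force: [-1.0, -0.2, 3.2]
grip_width: 0.0557
gripper_force: 27.0
```

Emit:
{"op": "step_arm", "data": {"fingers": [1, 1, 1, 1, 1, 1], "travel": [[0, 0, -0.05], [0, 0, -0.15], [0, 0, -0.2], [0, 0, -0.2], [0, 0, -0.2], [0, 0, 0]], "twist": [0, 0, 0, 0, 0, 0]}}

```text
time_s: 6.65
position: [0.4594, 0.3016, 0.0797]
tool_rot: [[-0.081, 0.997, 0.003], [0.997, 0.081, 0.001], [0.001, 0.004, -1.0]]
ft_force: [-0.3, -0.7, -0.7]
grip_width: 0.0558
gripper_force: 26.8
```

```bash
cat > look.py <<'E'
from h import *
import sys
# usage: look.py camera x y size outname : saves 3x crop around the world point at z
n,x,y,z,o=sys.argv[1],*map(float,sys.argv[2:5]),sys.argv[5]
im,d=optics.get_image(n); f,cx,cy,T,_=cal(n); p=np.linalg.inv(T)@[x,y,z,1]
u,v=int(cx-f*p[0]/p[2]),int(cy+f*p[1]/p[2])
u0,v0=max(0,u-80),max(0,v-70); cv2.imwrite(f"pics/{o}.png",cv2.resize(im[v0:v0+140,u0:u0+160],None,fx=4,fy=4,interpolation=cv2.INTER_CUBIC))
E
python3 - <<'E'
from h import *
s=monitor.observe(); print(s["position"].round(4),s["ft_force"].round(1),s["grip_width"])
b=s["position"]; 
fit("side",b[0],b[1],.080+.039,.080+.052,.0285)
t=np.array([.607,.1715,.08]); print(tool(t-b))
E
python3 look.py side .459 .301 .11 s2
```

```text
[0.4594 0.3016 0.0797] [-0.3 -0.7 -0.7] 0.055841932171538905
side 147 [0.4592 0.3009] stem [0.4352 0.295  0.3313] 8 0.3334
[-1.417  1.366 -0.002]
```

View pics/s2.png

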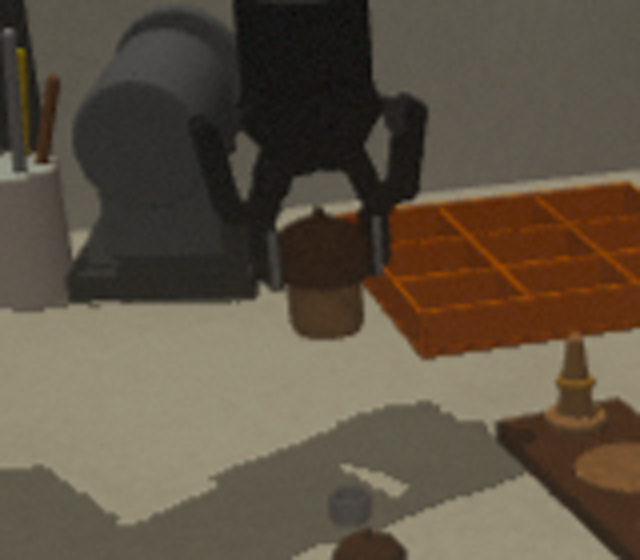

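The picture shows the box held upright between the pads at (320,250), well clear of the bench. Next I carry it to above pad 1.

Emit:
{"op": "step_arm", "data": {"fingers": [1, 1, 1, 1, 1, 1, 1, 1, 1, 1], "travel": [[-0.06, 0.06, -0.1], [-0.16, 0.15, -0.1], [-0.2, 0.2, 0], [-0.2, 0.2, 0], [-0.2, 0.2, 0], [-0.2, 0.2, 0], [-0.2, 0.19, 0], [-0.14, 0.12, 0], [-0.057, 0.046, 0], [0, 0, 0]], "twist": [0, 0, 0, 0, 0, 0, 0, 0, 0, 0]}}

```text
time_s: 8.0
position: [0.6062, 0.171, 0.0978]
tool_rot: [[-0.081, 0.997, -0.0], [0.997, 0.081, 0.0], [0.0, -0.0, -1.0]]
ft_force: [-0.1, 0.4, -1.1]
grip_width: 0.0561
gripper_force: 26.8
```

```bash
python3 - <<'E'
from h import *
s=monitor.observe(); b=s["position"]; print(b.round(4),s["ft_force"].round(1),s["grip_width"])
t=np.array([.607,.1715,.018]); print(tool(t-b))
E
```

```text
[0.6062 0.171  0.0978] [-0.1  0.4 -1.1] 0.05613427143878072
[0.005 0.008 0.798]
```

Emit:
{"op": "step_arm", "data": {"fingers": [1, 1, 1, 1, 1, 1, 1], "travel": [[0, 0.005, 0.15], [0, 0, 0.2], [0, 0, 0.2], [0, 0, 0.15], [0, 0, 0.07], [0, 0, 0.02], [0, 0, 0]], "twist": [0, 0, 0, 0, 0, 0, 0]}}

```text
time_s: 8.88
position: [0.6071, 0.1713, 0.0192]
tool_rot: [[-0.081, 0.997, 0.001], [0.997, 0.081, 0.0], [0.0, 0.001, -1.0]]
ft_force: [0.5, -0.3, -0.6]
grip_width: 0.0555
gripper_force: 26.8
```

Now smaller steps down to contact.

Emit:
{"op": "step_arm", "data": {"fingers": [1, 1], "travel": [[0, 0, 0.012], [0, 0, 0]], "twist": [0, 0]}}

```text
time_s: 9.12
position: [0.6069, 0.1712, 0.0179]
tool_rot: [[-0.081, 0.997, 0.0], [0.997, 0.081, 0.0], [-0.0, 0.0, -1.0]]
ft_force: [0.1, 0.0, -0.9]
grip_width: 0.055
gripper_force: 26.8
```

Emit:
{"op": "step_arm", "data": {"fingers": [1, 1], "travel": [[0, 0, 0.01], [0, 0, 0]], "twist": [0, 0]}}

```text
time_s: 9.38
position: [0.6068, 0.1712, 0.0166]
tool_rot: [[-0.081, 0.997, -0.0], [0.997, 0.081, -0.0], [-0.0, -0.0, -1.0]]
ft_force: [0.2, 0.3, -0.2]
grip_width: 0.0557
gripper_force: 26.8
```

Emit:
{"op": "step_arm", "data": {"fingers": [1, 1, 0.1, -0.2, -0.6, -1, -1], "travel": [[0, 0, 0.008], [0, 0, 0], [0, 0, 0], [0, 0, 0], [0, 0, 0], [0, 0, 0], [0, 0, 0]], "twist": [0, 0, 0, 0, 0, 0, 0]}}

```text
time_s: 10.25
position: [0.6068, 0.1712, 0.0157]
tool_rot: [[-0.081, 0.997, -0.0], [0.997, 0.081, -0.0], [-0.0, -0.0, -1.0]]
ft_force: [0.0, 0.0, -0.4]
grip_width: 0.0858
gripper_force: 0.0
```

```bash
python3 - <<'E'
from h import *
fit("side",.607,.1715,.018+.039,.018+.052,.0285); fit("wrist",.607,.1715,.018+.039,.018+.052,.0285)
s=monitor.observe(); b=s["position"]; print(b.round(4),s["ft_force"].round(1),s["grip_width"])
print(tool(np.array([.4273,-.0985,.13])-b-[0,0,.0]))
E
```

```text
side 130 [0.6068 0.1704] stem [0.5828 0.1689 0.2621] 9 0.2625
wrist 1132 [0.6069 0.1704] stem [0.6054 0.1908 0.1418] 1535 0.1444
[0.6068 0.1712 0.0157] [ 0.1 -1.1 -0.5] 0.08536890477764421
[-2.542 -2.008 -1.143]
```

Emit:
{"op": "step_arm", "data": {"fingers": [-1, -1, -1, -1, -1, -1, -1, -1], "travel": [[0, 0, -0.2], [0, 0, -0.35], [0, 0, -0.35], [0, 0, -0.24], [-0.3, -0.24, 0], [-0.38, -0.3, 0], [-0.38, -0.3, 0], [-0.38, -0.3, 0]], "twist": [0, 0, 0, 0, 0, 0, 0, 0]}}

```text
time_s: 11.35
position: [0.5039, 0.0173, 0.1299]
tool_rot: [[-0.082, 0.997, 0.0], [0.997, 0.082, -0.0], [-0.0, 0.0, -1.0]]
ft_force: [0.8, -0.2, 0.7]
grip_width: 0.0854
gripper_force: 0.0
```

Emit:
{"op": "step_arm", "data": {"fingers": [-1, -1, -1, -1, -1], "travel": [[-0.38, -0.3, 0], [-0.38, -0.3, 0], [-0.34, -0.27, 0], [0, 0, 0], [0, 0, 0]], "twist": [0, 0, 0, 0, 0]}}

```text
time_s: 11.98
position: [0.4274, -0.0981, 0.13]
tool_rot: [[-0.081, 0.997, 0.001], [0.997, 0.081, 0.0], [-0.0, 0.001, -1.0]]
ft_force: [0.4, -0.2, -0.6]
grip_width: 0.0853
gripper_force: 0.0
```

```bash
python3 - <<'E'
from h import *
fit("side",.4273,-.0985,.063,.074,.024); fit("wrist",.4273,-.0985,.063,.074,.024)
s=monitor.observe(); b=s["position"]; print(b.round(4),s["ft_force"].round(1),s["grip_width"])
print(tool(np.array([.4273,-.0985,.024])-b))
E
```

```text
side 149 [ 0.4272 -0.0978] stem [ 0.4238 -0.1096  0.2779] 50 0.2805
wrist 159 [ 0.4269 -0.098 ] stem [ 0.4238 -0.0783  0.2559] 697 0.2583
[ 0.4276 -0.0976  0.1298] [-0.  -0.9 -0.6] 0.08531056794604064
[-0.008 -0.004  1.058]
```

Emit:
{"op": "step_arm", "data": {"fingers": [-1, -1, -1, -1, -1, -1, -1], "travel": [[0, -0.003, 0.15], [0, 0, 0.25], [0, 0, 0.25], [0, 0, 0.22], [0, 0, 0.13], [0, 0, 0.07], [0, 0, 0]], "twist": [0, 0, 0, 0, 0, 0, 0]}}

```text
time_s: 12.95
position: [0.427, -0.0979, 0.0227]
tool_rot: [[-0.082, 0.997, -0.0], [0.997, 0.082, 0.0], [0.0, -0.0, -1.0]]
ft_force: [0.4, 0.2, 0.4]
grip_width: 0.0851
gripper_force: 0.0
```

```bash
python3 - <<'E'
from h import *
fit("wrist",.4273,-.0985,.063,.074,.024)
for _ in range(3):
    s=monitor.observe(); b=s["position"]; print(b.round(4),s["ft_force"].round(1),s["grip_width"])
im,d=optics.get_image("wrist"); P=cloud("wrist",d); L=(P-s["position"])@s["tool_rot"]
q=P[(np.hypot(P[...,0]-.4273,P[...,1]+.098)<.03)&(P[...,2]<.05)]; print(len(q))
for sg in(-1,1):
    m=(np.abs(L[...,0])<.016)&(sg*L[...,1]>.040)&(sg*L[...,1]<.06)&(P[...,2]>.01)&(P[...,2]<.12)
    print("tips",np.sort(P[m][:,2])[[5,20,60]].round(4))
E
```

```text
wrist 837 [ 0.427  -0.0983] stem [ 0.4253 -0.0786  0.149 ] 742 0.1512
[ 0.4272 -0.0981  0.023 ] [-0.2 -0.8  0.1] 0.08532092648898638
[ 0.4272 -0.0981  0.023 ] [-0.2 -0.8  0.1] 0.08532092648898638
[ 0.4272 -0.0981  0.023 ] [-0.2 -0.8  0.1] 0.08532092648898638
3707
tips [0.0646 0.0652 0.0669]
tips [0.0646 0.0655 0.067 ]
```

Emit:
{"op": "step_arm", "data": {"fingers": [-0.5, -0.3, -0.2, -0.1, 0.2, 1, 1, 1], "travel": [[0, 0, 0], [0, 0, 0], [0, 0, 0], [0, 0, 0], [0, 0, 0], [0, 0, 0], [0, 0, 0], [0, 0, 0]], "twist": [0, 0, 0, 0, 0, 0, 0, 0], "force": 22}}

```text
time_s: 14.05
position: [0.4269, -0.0984, 0.0231]
tool_rot: [[-0.081, 0.997, 0.0], [0.997, 0.081, -0.0], [-0.0, 0.0, -1.0]]
ft_force: [-0.7, 0.2, 5.7]
grip_width: 0.0476
gripper_force: 21.8
```

Emit:
{"op": "step_arm", "data": {"fingers": [1, 1, 1, 1, 1, 1, 1], "travel": [[0, 0, -0.03], [0, 0, -0.05], [0, 0, -0.05], [0, 0, -0.05], [0, 0, -0.06], [0, 0, -0.06], [0, 0, 0]], "twist": [0, 0, 0, 0, 0, 0, 0]}}

```text
time_s: 14.92
position: [0.427, -0.0985, 0.0533]
tool_rot: [[-0.081, 0.997, 0.001], [0.997, 0.081, -0.0], [-0.001, 0.001, -1.0]]
ft_force: [-0.3, -0.1, -0.8]
grip_width: 0.047
gripper_force: 22.7
```

```bash
python3 look.py side .427 -.098 .07 s3
```

```text
(no output)
```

View pics/s3.png

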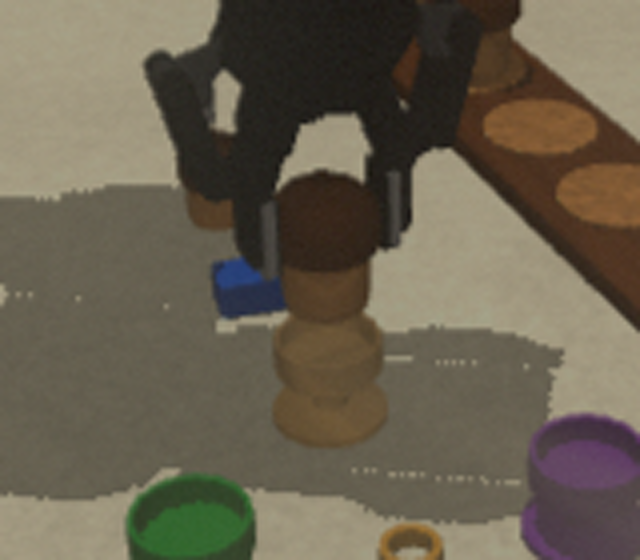

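The box is clear of the cup and the stand is upright at (330,390) in the crop. I will lift further and carry it to pad 2.

Emit:
{"op": "step_arm", "data": {"fingers": [1, 1, 1, 1, 1, 1, 1, 1, 1, 1], "travel": [[0, 0, -0.15], [0, 0, -0.2], [0.1, 0.12, -0.1], [0.25, 0.3, 0], [0.3, 0.36, 0], [0.3, 0.36, 0], [0.3, 0.36, 0], [0.25, 0.3, 0], [0.14, 0.16, 0], [0.05, 0.06, 0]], "twist": [0, 0, 0, 0, 0, 0, 0, 0, 0, 0]}}

```text
time_s: 16.23
position: [0.6146, 0.0873, 0.0971]
tool_rot: [[-0.082, 0.997, -0.001], [0.997, 0.082, 0.0], [0.0, -0.001, -1.0]]
ft_force: [0.3, -0.7, -0.9]
grip_width: 0.0475
gripper_force: 22.9
```

Emit:
{"op": "step_arm", "data": {"fingers": [1, 1], "travel": [[0, 0, 0], [0, 0, 0]], "twist": [0, 0]}}

```text
time_s: 16.48
position: [0.6139, 0.0858, 0.0978]
tool_rot: [[-0.081, 0.997, -0.0], [0.997, 0.081, -0.0], [-0.0, -0.001, -1.0]]
ft_force: [-0.6, 0.5, -0.3]
grip_width: 0.0472
gripper_force: 22.9
```

```bash
python3 - <<'E'
from h import *
s=monitor.observe(); b=s["position"]; print(b.round(4),s["ft_force"].round(1),s["grip_width"])
dz=b[2]-.023+.030
fit("side",.6145,.0873,dz+.033,dz+.044,.024)
print(tool(np.array([.6145,.0873,.0125])-b))
E
```

```text
[0.6139 0.0858 0.0978] [-0.6  0.5 -0.3] 0.04716719006676422
side 129 [0.6141 0.0862] stem [0.6067 0.074  0.2478] 18 0.2502
[0.014 0.008 0.853]
```

Emit:
{"op": "step_arm", "data": {"fingers": [1, 1, 1, 1, 1, 1, 1, 1], "travel": [[0.012, 0.006, 0.15], [0, 0, 0.2], [0, 0, 0.2], [0, 0, 0.17], [0, 0, 0.08], [0, 0, 0.03], [0, 0, 0.01], [0, 0, 0]], "twist": [0, 0, 0, 0, 0, 0, 0, 0]}}

```text
time_s: 17.52
position: [0.6151, 0.0878, 0.0143]
tool_rot: [[-0.081, 0.997, 0.001], [0.997, 0.081, -0.0], [-0.0, 0.001, -1.0]]
ft_force: [0.4, 0.2, -0.6]
grip_width: 0.0469
gripper_force: 22.9
```

Emit:
{"op": "step_arm", "data": {"fingers": [1, 1], "travel": [[0, 0, 0.012], [0, 0, 0]], "twist": [0, 0]}}

```text
time_s: 17.77
position: [0.6149, 0.0878, 0.0127]
tool_rot: [[-0.081, 0.997, 0.0], [0.997, 0.081, 0.0], [0.0, 0.0, -1.0]]
ft_force: [-0.6, 0.6, -0.8]
grip_width: 0.0473
gripper_force: 22.9
```

Emit:
{"op": "step_arm", "data": {"fingers": [1, 1], "travel": [[0, 0, 0.008], [0, 0, 0]], "twist": [0, 0]}}

```text
time_s: 18.02
position: [0.6149, 0.0878, 0.0118]
tool_rot: [[-0.081, 0.997, -0.0], [0.997, 0.081, -0.0], [-0.0, -0.0, -1.0]]
ft_force: [-0.2, -0.1, -0.3]
grip_width: 0.047
gripper_force: 22.9
```

Emit:
{"op": "step_arm", "data": {"fingers": [1, 1, 0.1, -0.2, -0.6, -1, -1, -1, -1, -1], "travel": [[0, 0, 0.01], [0, 0, 0], [0, 0, 0], [0, 0, 0], [0, 0, 0], [0, 0, 0], [0, 0, 0], [0, 0, -0.15], [0, 0, -0.35], [0, 0, -0.4]], "twist": [0, 0, 0, 0, 0, 0, 0, 0, 0, 0]}}

```text
time_s: 19.27
position: [0.6148, 0.0878, 0.1026]
tool_rot: [[-0.081, 0.997, -0.0], [0.997, 0.081, 0.0], [0.0, -0.0, -1.0]]
ft_force: [1.0, 0.1, 0.5]
grip_width: 0.0852
gripper_force: 0.0
```

Emit:
{"op": "step_arm", "data": {"fingers": [-1, -1, -1, -1, -1, -1], "travel": [[0.02, -0.38, 0], [0.03, -0.38, 0], [0.03, -0.38, 0], [0.03, -0.38, 0], [0.02, -0.37, 0], [0, 0, 0]], "twist": [0, 0, 0, 0, 0, 0]}}

```text
time_s: 20.02
position: [0.4239, 0.0855, 0.1019]
tool_rot: [[-0.082, 0.997, 0.0], [0.997, 0.082, -0.0], [-0.0, 0.0, -1.0]]
ft_force: [1.1, -0.2, -0.8]
grip_width: 0.0857
gripper_force: 0.0
```

```bash
python3 - <<'E'
from h import *
fit("side",.6145,.0873,.018+.033,.018+.044,.024)
fit("side",.4246,.085,.028,.036,.0195);fit("top",.4246,.085,.028,.036,.0195); fit("wrist",.4246,.085,.028,.036,.0195)
s=monitor.observe(); b=s["position"]; print(b.round(4),s["ft_force"].round(1),s["grip_width"])
print(tool(np.array([.4246,.085,-.011])-b))
E
```

```text
side 97 [0.6154 0.0885] stem [0.6143 0.0852 0.0828] 6 0.084
side 62 [0.4248 0.0855] stem [0.4239 0.0744 0.2501] 33 0.2524
top 0 [0.4246 0.085 ] stem [0.4256 0.0848 0.4298] 492 0.433
wrist 96 [0.4243 0.0849] stem [0.4257 0.0964 0.2204] 1127 0.223
[0.4267 0.0852 0.1013] [ 0.  -0.1 -0.3] 0.08560559266368037
[-0.    -0.023  1.123]
```

Emit:
{"op": "step_arm", "data": {"fingers": [-1, -1, -1, -1, -1, -1, -0.2, 1, 1, 1], "travel": [[-0.002, -0.02, 0.2], [0, 0, 0.3], [0, 0, 0.3], [0, 0, 0.2], [0, 0, 0.12], [0, 0, 0], [0, 0, 0], [0, 0, 0], [0, 0, 0], [0, 0, 0]], "twist": [0, 0, 0, 0, 0, 0, 0, 0, 0, 0], "force": 22}}

```text
time_s: 21.48
position: [0.4238, 0.085, -0.0106]
tool_rot: [[-0.081, 0.997, 0.001], [0.997, 0.081, -0.0], [-0.0, 0.001, -1.0]]
ft_force: [-1.5, 0.1, 4.8]
grip_width: 0.038
gripper_force: 21.4
```

Emit:
{"op": "step_arm", "data": {"fingers": [1, 1, 1], "travel": [[0, 0, 0], [0, 0, 0], [0, 0, 0]], "twist": [0, 0, 0]}}

```text
time_s: 21.85
position: [0.4238, 0.085, -0.0105]
tool_rot: [[-0.081, 0.997, 0.001], [0.997, 0.081, -0.0], [-0.0, 0.001, -1.0]]
ft_force: [-0.7, 0.2, 6.1]
grip_width: 0.0379
gripper_force: 21.4
```

Emit:
{"op": "step_arm", "data": {"fingers": [1, 1, 1, 1, 1], "travel": [[0, 0, -0.05], [0, 0, -0.15], [0, 0, -0.2], [0, 0, -0.2], [0, 0, 0]], "twist": [0, 0, 0, 0, 0]}}

```text
time_s: 22.48
position: [0.4242, 0.085, 0.0499]
tool_rot: [[-0.081, 0.997, 0.003], [0.997, 0.081, -0.0], [-0.0, 0.003, -1.0]]
ft_force: [-0.5, -0.5, -2.1]
grip_width: 0.0379
gripper_force: 22.2
```

```bash
python3 look.py side .4246 .085 .08 s4
```

```text
(no output)
```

View pics/s4.png

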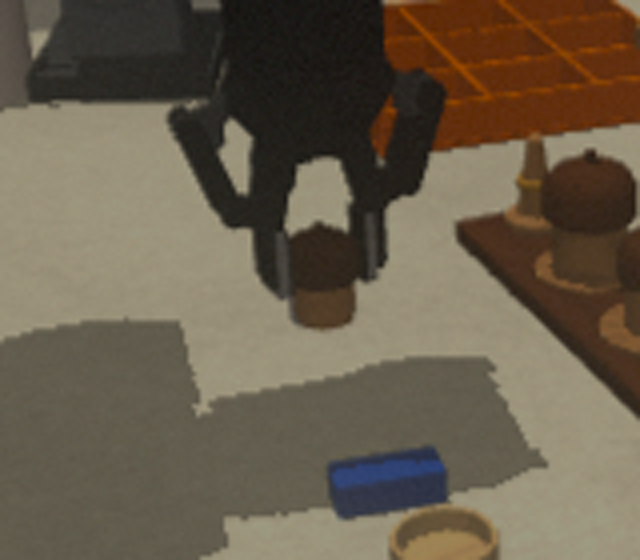

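The crop shows the second smallest box held upright at (325,275), and the two placed boxes standing on their pads. On to pad 3.

Emit:
{"op": "step_arm", "data": {"fingers": [1, 1, 1, 1, 1, 1, 1, 1, 1, 1], "travel": [[-0.08, 0, -0.2], [-0.16, 0.1, -0.15], [-0.2, 0.25, 0], [-0.2, 0.35, 0], [-0.15, 0.35, 0], [-0.1, 0.35, 0], [-0.07, 0.28, 0], [-0.03, 0.16, 0], [0, 0.055, 0], [0, 0, 0]], "twist": [0, 0, 0, 0, 0, 0, 0, 0, 0, 0]}}

```text
time_s: 23.78
position: [0.6199, 0.002, 0.083]
tool_rot: [[-0.082, 0.997, -0.001], [0.997, 0.082, 0.0], [0.0, -0.001, -1.0]]
ft_force: [-1.0, 0.2, -0.6]
grip_width: 0.038
gripper_force: 22.3
```

Emit:
{"op": "step_arm", "data": {"fingers": [1], "travel": [[0, 0, 0]], "twist": [0]}}

```text
time_s: 23.9
position: [0.6198, 0.0019, 0.0837]
tool_rot: [[-0.081, 0.997, -0.001], [0.997, 0.081, 0.0], [0.0, -0.001, -1.0]]
ft_force: [1.1, -0.2, -0.0]
grip_width: 0.0382
gripper_force: 22.3
```

```bash
python3 - <<'E'
from h import *
s=monitor.observe(); b=s["position"]; print(b.round(4),s["ft_force"].round(1),s["grip_width"])
dz=b[2]+.0105
fit("side",.621,.0023,dz+.028,dz+.036,.0195)
print(tool(np.array([.621,.0023,.008])-b))
E
```

```text
[0.6198 0.0019 0.0837] [ 1.1 -0.2 -0. ] 0.038204582314154314
side 79 [0.6206 0.0021] stem [ 0.6181 -0.0093  0.2313] 22 0.2335
[0.003 0.013 0.757]
```

Emit:
{"op": "step_arm", "data": {"fingers": [1, 1, 1, 1, 1, 1, 1, 1], "travel": [[0.004, 0.008, 0.15], [0, 0, 0.2], [0, 0, 0.2], [0, 0, 0.12], [0, 0, 0.06], [0, 0, 0.02], [0, 0, 0.01], [0, 0, 0]], "twist": [0, 0, 0, 0, 0, 0, 0, 0]}}

```text
time_s: 24.95
position: [0.6214, 0.0022, 0.0082]
tool_rot: [[-0.081, 0.997, 0.001], [0.997, 0.081, -0.0], [-0.0, 0.001, -1.0]]
ft_force: [0.2, -0.8, -1.1]
grip_width: 0.0382
gripper_force: 22.3
```

Emit:
{"op": "step_arm", "data": {"fingers": [1, 1], "travel": [[0, 0, 0.005], [0, 0, 0]], "twist": [0, 0]}}

```text
time_s: 25.2
position: [0.6213, 0.0022, 0.0076]
tool_rot: [[-0.081, 0.997, 0.001], [0.997, 0.081, -0.0], [-0.0, 0.001, -1.0]]
ft_force: [0.4, -0.1, 0.6]
grip_width: 0.0381
gripper_force: 22.4
```

Emit:
{"op": "step_arm", "data": {"fingers": [1, 1, 0.3, 0, -0.5, -1, -1, -1, -1, -1], "travel": [[0, 0, 0.007], [0, 0, 0], [0, 0, 0], [0, 0, 0], [0, 0, 0], [0, 0, 0], [0, 0, 0], [0, 0, -0.15], [0, 0, -0.35], [0, 0, -0.4]], "twist": [0, 0, 0, 0, 0, 0, 0, 0, 0, 0]}}

```text
time_s: 26.45
position: [0.621, 0.0022, 0.0984]
tool_rot: [[-0.081, 0.997, -0.0], [0.997, 0.081, 0.0], [0.0, -0.0, -1.0]]
ft_force: [-0.1, -0.2, 0.2]
grip_width: 0.0852
gripper_force: 0.0
```

Emit:
{"op": "step_arm", "data": {"fingers": [-1, -1, -1, -1, -1, -1, -1, -1, -1, -1], "travel": [[-0.34, -0.27, 0], [-0.34, -0.27, 0], [-0.34, -0.27, 0], [-0.34, -0.27, 0], [-0.34, -0.27, 0], [-0.34, -0.27, 0], [-0.34, -0.27, 0], [-0.34, -0.25, 0], [0, 0, 0], [0, 0, 0]], "twist": [0, 0, 0, 0, 0, 0, 0, 0, 0, 0]}}

```text
time_s: 27.7
position: [0.4303, -0.2861, 0.0973]
tool_rot: [[-0.081, 0.997, 0.001], [0.997, 0.081, -0.0], [-0.0, 0.001, -1.0]]
ft_force: [0.1, -0.2, 0.2]
grip_width: 0.0852
gripper_force: 0.0
```

```bash
python3 - <<'E'
from h import *
fit("side",.621,.0023,.018+.028,.018+.036,.0195)
fit("side",.430,-.2865,.022,.029,.015); fit("wrist",.430,-.2865,.022,.029,.015)
s=monitor.observe(); b=s["position"]; print(b.round(4),s["ft_force"].round(1),s["grip_width"])
print(tool(np.array([.430,-.2865,-.013])-b))
E
```

```text
side 15 [0.6225 0.0033] stem [ 0.6323 -0.0124  0.059 ] 2 0.0594
side 70 [ 0.4301 -0.2862] stem [ 0.4339 -0.2898  0.4252] 94 0.4261
wrist 76 [ 0.4297 -0.2865] stem [ 0.4289 -0.2745  0.216 ] 1021 0.2185
[ 0.4305 -0.2855  0.0969] [ 0.4 -0.2 -0.1] 0.08538973338173529
[-0.009 -0.006  1.099]
```

Emit:
{"op": "step_arm", "data": {"fingers": [-1, -1, -1, -1, -1, -1, -0.2, 0, 1, 1], "travel": [[-0.008, -0.004, 0.2], [0, 0, 0.3], [0, 0, 0.3], [0, 0, 0.2], [0, 0, 0.105], [0, 0, 0], [0, 0, 0], [0, 0, 0], [0, 0, 0], [0, 0, 0]], "twist": [0, 0, 0, 0, 0, 0, 0, 0, 0, 0], "force": 20}}

```text
time_s: 29.1
position: [0.4298, -0.2873, -0.0134]
tool_rot: [[-0.081, 0.997, 0.0], [0.997, 0.081, -0.001], [-0.001, 0.0, -1.0]]
ft_force: [-1.5, 1.4, 5.8]
grip_width: 0.0289
gripper_force: 19.7
```

Emit:
{"op": "step_arm", "data": {"fingers": [1, 1, 1, 1], "travel": [[0, 0, 0], [0, 0, 0], [0, 0, 0], [0, 0, 0]], "twist": [0, 0, 0, 0]}}

```text
time_s: 29.6
position: [0.4298, -0.2873, -0.0134]
tool_rot: [[-0.081, 0.997, 0.0], [0.997, 0.081, -0.001], [-0.001, 0.0, -1.0]]
ft_force: [-1.2, 0.3, 6.5]
grip_width: 0.0288
gripper_force: 19.7
```

Emit:
{"op": "step_arm", "data": {"fingers": [1, 1, 1, 1, 1], "travel": [[0, 0, -0.05], [0, 0, -0.15], [0, 0, -0.2], [0, 0, -0.2], [0, 0, 0]], "twist": [0, 0, 0, 0, 0]}}

```text
time_s: 30.22
position: [0.4303, -0.2878, 0.0478]
tool_rot: [[-0.081, 0.997, 0.002], [0.997, 0.081, -0.003], [-0.003, 0.002, -1.0]]
ft_force: [-0.1, -0.5, -0.4]
grip_width: 0.0287
gripper_force: 19.9
```

```bash
python3 look.py side .430 -.2865 .07 s5
```

```text
(no output)
```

View pics/s5.png

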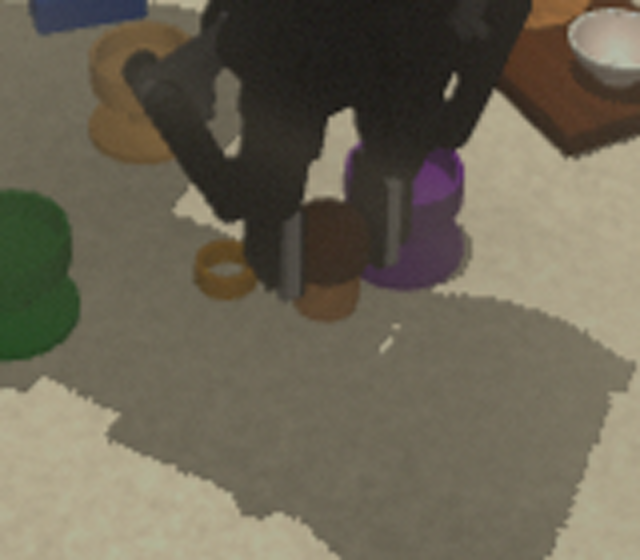

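The crop shows the smallest box held upright at (328,260), the wooden stand still upright at (135,90), and the dish at (610,45). On to pad 4.

Emit:
{"op": "step_arm", "data": {"fingers": [1, 1, 1, 1, 1, 1, 1, 1, 1, 1], "travel": [[0, 0, -0.15], [0.12, 0.14, -0.15], [0.25, 0.29, 0], [0.3, 0.34, 0], [0.33, 0.37, 0], [0.33, 0.37, 0], [0.29, 0.33, 0], [0.18, 0.21, 0], [0.08, 0.09, 0], [0, 0, 0]], "twist": [0, 0, 0, 0, 0, 0, 0, 0, 0, 0]}}

```text
time_s: 31.52
position: [0.6274, -0.0823, 0.0754]
tool_rot: [[-0.082, 0.997, -0.001], [0.997, 0.082, 0.0], [0.0, -0.001, -1.0]]
ft_force: [0.6, -0.3, 1.8]
grip_width: 0.0288
gripper_force: 19.9
```

Emit:
{"op": "step_arm", "data": {"fingers": [1], "travel": [[0, 0, 0]], "twist": [0]}}

```text
time_s: 31.65
position: [0.627, -0.0832, 0.0759]
tool_rot: [[-0.08, 0.997, -0.001], [0.997, 0.08, 0.0], [0.0, -0.001, -1.0]]
ft_force: [0.8, 0.0, 0.1]
grip_width: 0.0291
gripper_force: 19.9
```

```bash
python3 - <<'E'
from h import *
s=monitor.observe(); b=s["position"]; print(b.round(4),s["ft_force"].round(1),s["grip_width"])
dz=b[2]+.0134
fit("side",.628,-.083,dz+.022,dz+.029,.015)
print(tool(np.array([.628,-.0828,.0055])-b))
E
```

```text
[ 0.627  -0.0832  0.0759] [0.8 0.  0.1] 0.02911441991169027
side 65 [ 0.629  -0.0828] stem [ 0.6282 -0.0945  0.2222] 18 0.2242
[0.004 0.011 0.704]
```

Emit:
{"op": "step_arm", "data": {"fingers": [1, 1, 1, 1, 1, 1, 1, 1], "travel": [[0, 0, 0.15], [0, 0, 0.2], [0, 0, 0.17], [0, 0, 0.1], [0, 0, 0.05], [0, 0, 0.025], [0, 0, 0.01], [0, 0, 0]], "twist": [0, 0, 0, 0, 0, 0, 0, 0]}}

```text
time_s: 32.7
position: [0.6279, -0.0824, 0.0059]
tool_rot: [[-0.081, 0.997, 0.001], [0.997, 0.081, -0.0], [-0.0, 0.001, -1.0]]
ft_force: [0.1, 0.1, 0.6]
grip_width: 0.0291
gripper_force: 19.9
```

Emit:
{"op": "step_arm", "data": {"fingers": [1, 1], "travel": [[0, 0, 0.008], [0, 0, 0]], "twist": [0, 0]}}

```text
time_s: 32.95
position: [0.6277, -0.0824, 0.0049]
tool_rot: [[-0.081, 0.997, 0.0], [0.997, 0.081, -0.0], [-0.0, 0.0, -1.0]]
ft_force: [0.1, 0.5, 0.3]
grip_width: 0.0287
gripper_force: 19.9
```

Emit:
{"op": "step_arm", "data": {"fingers": [1, 1, 0.5, 0.2, -0.3, -1, -1, -1, -1, -1], "travel": [[0, 0, 0.006], [0, 0, 0], [0, 0, 0], [0, 0, 0], [0, 0, 0], [0, 0, 0], [0, 0, 0], [0, 0, -0.15], [0, 0, -0.35], [0, 0, -0.4]], "twist": [0, 0, 0, 0, 0, 0, 0, 0, 0, 0]}}

```text
time_s: 34.2
position: [0.6276, -0.0823, 0.096]
tool_rot: [[-0.081, 0.997, -0.0], [0.997, 0.081, 0.0], [0.0, -0.0, -1.0]]
ft_force: [0.3, -1.0, -0.2]
grip_width: 0.0855
gripper_force: 0.0
```

Emit:
{"op": "step_arm", "data": {"fingers": [-1, -1, -1, -1, -1, -1, -1, -1, -1, -1], "travel": [[0, 0, -0.4], [0, 0, -0.4], [0, -0.4, -0.1], [-0.2, -0.4, 0], [-0.4, -0.3, 0], [-0.4, -0.2, 0], [-0.4, 0, 0], [-0.3, 0, 0], [0, 0, 0], [0, 0, 0]], "twist": [0, 0, 0, 0, 0, 0, 0, 0, 0, 0]}}

```text
time_s: 35.45
position: [0.5119, -0.2617, 0.1848]
tool_rot: [[-0.082, 0.997, 0.0], [0.997, 0.082, -0.0], [-0.0, 0.0, -1.0]]
ft_force: [0.2, 0.2, -0.3]
grip_width: 0.0854
gripper_force: 0.0
```

```bash
python3 - <<'E'
from h import *
for n in("top","side"):
    fit(n,.607,.1715,.057,.070,.0285);fit(n,.6145,.0873,.051,.062,.024);fit(n,.621,.0023,.046,.054,.0195);im=fit(n,.628,-.0828,.040,.047,.015)
cv2.imwrite("pics/s6.png",im); s=monitor.observe(); print(s["position"],s["time_s"])
E
```

```text
top 28 [0.6073 0.1704] stem [0.607  0.1702 0.0939] 9 0.0965
top 38 [0.6154 0.0881] stem [0.6148 0.0888 0.0825] 7 0.085
top 23 [0.6222 0.0021] stem [0.6215 0.0025 0.0715] 6 0.0735
top 16 [ 0.6287 -0.0816] stem [ 0.6278 -0.082   0.058 ] 20 0.0609
side 117 [0.6068 0.171 ] stem [0.6061 0.1686 0.0932] 8 0.0949
side 73 [0.6152 0.0887] stem [0.6141 0.085  0.0829] 6 0.0848
side 58 [0.6216 0.0025] stem [ 0.6246 -0.0038  0.0671] 22 0.07
side 49 [ 0.6282 -0.0813] stem [ 0.6267 -0.0835  0.0589] 16 0.0616
[ 0.51198726 -0.26206084  0.184331  ] 35.85
```

View pics/s6.png

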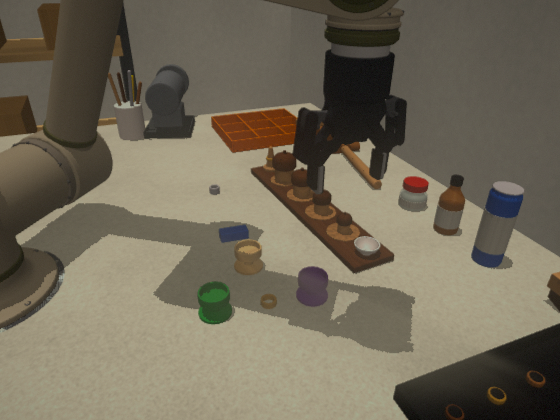

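The picture shows all four boxes upright, from the largest by the cone at (285,165) down to the smallest at (344,225). The stand is upright at (248,257), and the arm is clear.

```bash
python3 -c "
from rig import close_job; print(close_job())"
```

```text
the job is handed in; nothing more can be done
None
```

The four boxes stand upright on the pads, largest by the ring cone down to the smallest, each within about 2 mm of its pad's middle; the stand is still upright in its place, and the job was handed in at about 36 s.

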